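# Gauge-rod check of two bushings

### The job

Check the alignment of the two bushings in the checking stand: take the long slim gauge rod from the rack and thread it, nose down, through the upper bushing and then the lower one, until its head is seated on the upper bushing and its nose is holding the sprung plunger underneath pushed down. Finish while still holding the rod pressed down there; do not let go, because the spring lifts it again. Leave the short rod and the thick rod hanging in the rack, and do not disturb the mouse, the turned part or the wooden block.

Things in the scene. Friction and masses are not known exactly. Their poses are not given: they have to be found in the camera images.
- rod_head (a point): centre of the head of the long slim gauge rod (the one to use): the point to grip. Dark knurled upright cylinder 26 mm in diameter, 46 mm tall; below it a bright shank 14 mm in diameter, 110 mm long. The shoulder (underside of the head) is 23 mm below this point, the nose 133 mm below. z runs up along the rod. It hangs upright in any one of the rack's holes and lifts straight up out of it
- rod_nose (a point): lower end of the same rod, on its axis; the last 12 mm taper from 14 mm to a flat 6 mm in diameter
- rod: the same long slim steel rod as a whole, loose, about 0.25 kg; its origin is the nose point, z up along the rod
- rack: fixed light wooden rack, a flat plate 70 mm (its x) by 240 mm (its y) and 12 mm thick on two end walls; plate top 130 mm above the bench. Origin on the bench under its centre. Three holes 19.5 mm in diameter in a row along its y, at -75, 0 and +75 mm, each with a rod hanging in it by its head, shoulder on the plate top
- upper_bushing (a point): centre of the top face of the upper bushing of the fixed checking stand, 145 mm above the bench; z up along the bore. Brass ring, 30 mm outside diameter, bore 16.6 mm, 18 mm long, in a square aluminium arm 64 mm wide, 2 mm proud of it. Nothing of the stand is higher than this face
- lower_bushing (a point): centre of the top face of the lower bushing, an equal ring straight below the upper one on the same upright axis, 73 mm above the bench (its underside 55 mm)
- stand: the fixed checking stand: grey base 140 x 120 x 20 mm, an aluminium column on its -x side (the back, 32 to 58 mm from the bore axis) carrying the two arms. Origin on the bench, on the axis of the bores; x points from the column to the open side
- plunger (a joint): travel of the sprung plunger under the lower bushing, in m: 0 when up, positive when pushed down, stop at 0.012; 0.010 with the rod's head seated on the upper bushing. Upright steel pin 18 mm in diameter on the bores' axis, flat top 45 mm above the bench when up. The spring pushes up with 3 N at the start, 8 N at 0.010, more than the rod's weight
- plunger_top (a point): centre of the flat top of the plunger
- short_rod_head (a point): centre of the head of the short gauge rod (not to be used): head 26 mm in diameter, only 26 mm tall, shank 14 mm by 60 mm; hangs in the rack
- thick_rod_head (a point): centre of the head of the thick gauge rod (not to be used): head 38 mm in diameter, 36 mm tall, shank 18 mm by 90 mm, too thick for the bushings; hangs in the rack
- mouse: black computer mouse 105 x 60 x 33 mm lying on the bench; leave alone
- turned_part: stepped round aluminium turned part, 44 mm in diameter, 52 mm tall, standing on the bench; leave alone
- wood_block: light wooden block 90 x 60 x 35 mm on the bench; leave alone
Not all that is in view belongs to the job. What is shaped like the rod but green is not meant.

How it is judged:
By the outcome, as a careful person would: the job done as asked, in the order asked, and still so for the second after the job is handed in, while the arm keeps its last pose, push and grip.
It also fails if it takes over 48 s, if anything falls off the work surface, if the arm or the gripper's body presses on something with over 40 N, if the wrist force passes 120 N, or if a joint passes its speed limit or range.

### The arm

A 6-joint arm with a two-finger parallel gripper is mounted at the origin on the work surface. World frame = base frame: x ahead of the robot, y to its left, z up, the work surface at z = 0. Lengths are in m, angles in rad, forces in N, time in s.
With the tool pointing down it reaches from about 0.325 to 0.85 m from the base axis. Payload 4.4 kg.
Tool frame: the origin (TCP) lies at the very end of the fingers, on their centre line; the grasp point (between the pads) lies 19 mm behind it; z points along the fingers, y is the line along which they close (so a half turn about z gives the same grasp; the last joint's range is limited). The gripper opens to 94 mm and grips with 3 to 60 N. Pads are 16 mm wide; open, the fingers measure 119 mm over their backs; the gripper's body (75 mm by 177 mm) begins 78 mm behind the grasp point.
Start: joints at [-1.466, 0.207, 1.542, -0, 1.393, -0.15], TCP at [0.145, -0.556, 0.175] pointing down, gripper open.
Joint ranges: [-2.73, 2.73], [-0.86, 2.22], [0.23, 2.46], [-1.11, 4.25], [0.08, 2.63], [-2.82, 2.82]. Speed limits (rad/s): [2.79, 2.79, 3.14, 3.14, 3.14, 3.14].

### API

Orientations are given as a unit quaternion [x, y, z, w].
In Python, from bench import * gives the robot as it stands.
- The arm moves only by the tool play_rows, never from a script. Its argument "commands" is text: rows parted by semicolons, each of 5 numbers parted by spaces: the shift along the tool's x, y, z in units of 50 mm (1.0 is 50 mm), then the turn about the tool's z in units of 8 degrees (1.0 is 8 degrees), then the closure, from 0 (fully open) to 1 (shut). In form: tx ty tz yaw jaw; .... A call has 1 to 10 rows; each row is the pose to reach, as a shift and turn from the pose commanded when the call began, along the tool's axes at that moment; what a row does not reach only later rows make up. A row lasts 1/10 s, in which the tool goes at most 50 mm and 8.59 degrees, less where a joint would pass 70% of its speed; a pose out of reach is approached as far as the arm can. A call with a gripper value outside its range is refused whole. The fingers move at their own pace and stop on an object; the grip force is fixed at half the most. Time passes only in rows, so rows that repeat a pose let the fingers close. It gives the time, the measured TCP pose, the force, the opening and the grip force at its end, in the units of the state.
- observe(): the state, without advancing time (a new reading comes with each control period).
- get_image(name): name is "scene" or "top"; returns the picture (384x512x3 uint8, red, green, blue); there is no depth.
- camera_model(name): a dict with "mtx" (3x3 intrinsics, pixels), "dist" ([k1, k2, p1, p2, k3] as OpenCV has them; the pictures are not rectified), "world_from_camera" (4x4, takes a point from camera to world coordinates). Camera axes: x right, y up, looking along -z (the intrinsics and any distortion apply to the point x, -y, -z); pixel columns grow to the right and rows downward; lengths in m; the calibration is good to about 2 mm. A picture is of the moment at which its call begins. camera_model takes no time and is no camera call.
- hand_in(): hands the job in; it is judged then, once.
Trained networks look in the newest picture that a camera, given by its name, has taken for a name from the list of things; names that differ only in an ending like _2 or _b are one class to them, and where a whole thing is asked for, a point or a joint stands for the part that bears it (a point fixed in the world has none). Each returns a list of dicts, best first, with "score" (0 to 1); they miss things now and then, are a little off and sometimes report something else, mostly with a low value. They report only what shows in the picture. A call takes as long as a camera call. They do not tell look-alikes from the thing itself.
- boxes_of(camera, thing): "pixel" ([column, row] in pixels, amid what is visible of it).
- tip_of(camera, thing): "pixel" ([column, row] in pixels: a listed point, or the origin of a listed thing).
The state is a dict: "time": time; "joint_pos": joint angles; "dq": joint speeds; "joint_torque": joint torques, N m; "position": TCP position; "orientation": TCP orientation; "force": force on the tool from outside, world axes, zero at the start; "torque": the same for the moment, N m; "grip_width": opening from 0.0 (shut) to 1.0 (fully open); "grasp_force": force on a finger pad.
Only numpy, scipy, OpenCV 4.12 (cv2) and the standard library are available. Lean on these libraries where they do the work, as an engineer would, in place of code of your own. Each camera call takes 0.05 s, during which the arm holds its last target. There are 200 camera calls.

## Working session

There is one attempt and no reset: what is moved stays moved. The work goes in short steps, Python scripts to look and compute and a tool call to move; the robot and the scene stay as the last step left them, time stands still between calls to the robot, and variables do not carry over. Pictures are saved under pics/ and viewed, at most 10 in all, crops included, and the job is handed in when it is done.

Besides the shell and the picture viewer there is one more tool, called after ">>>" as name(argument=value, ...) on one line, values as JSON. play_rows: Moves the arm, as the interface text tells. Its arguments: {"type":"object","properties":{"commands":{"type":"string"}},"required":["commands"]}

```bash
mkdir -p pics; ls; cat > h.py <<'E'
from bench import *
import numpy as np, cv2
def ray(cam,px):
    m=camera_model(cam);T=np.array(m["world_from_camera"])
    u=cv2.undistortPoints(np.array([[px]],float),np.array(m["mtx"]),np.array(m["dist"]))[0,0]
    return T[:3,3],T[:3,:3]@np.array([u[0],-u[1],-1.])
def at_z(cam,px,z):
    o,d=ray(cam,px);return o+d*(z-o[2])/d[2]
def proj(cam,p):
    m=camera_model(cam);T=np.linalg.inv(np.array(m["world_from_camera"]))
    q=T[:3,:3]@np.array(p)+T[:3,3]
    return cv2.projectPoints(np.array([[q[0],-q[1],-q[2]]]),np.zeros(3),np.zeros(3),np.array(m["mtx"]),np.array(m["dist"]))[0].ravel()
def tri(p1,p2):
    (a,d),(b,e)=ray("scene",p1),ray("top",p2)
    s=np.linalg.lstsq(np.c_[d,-e],b-a,rcond=None)[0]
    x,y=a+d*s[0],b+e*s[1];return (x+y)/2,np.linalg.norm(x-y)
E
python3 - <<'E'
from h import *
a=get_image("scene");b=get_image("top")
cv2.imwrite("pics/s0.png",a[:,:,::-1]);cv2.imwrite("pics/t0.png",b[:,:,::-1])
Z=dict(rod_head=.153,upper_bushing=.145,short_rod_head=.143,thick_rod_head=.148,rack=0,stand=0,lower_bushing=.073)
for t in Z:
  for c in("scene","top"):
    for r in tip_of(c,t)[:4]:
      print(t,c,np.round(r["pixel"],1),round(r["score"],2),np.round(at_z(c,r["pixel"],Z[t]),3))
for c in("scene","top"):print(np.round(camera_model(c)["world_from_camera"],3))
E
```

```text
pics
rod_head scene [342.5 170.6] 0.79 [0.491 0.238 0.153]
rod_head scene [351.3 165.7] 0.57 [0.455 0.254 0.153]
rod_head top [149.  286.6] 0.83 [0.4   0.242 0.153]
rod_head top [153.2 239.4] 0.54 [0.494 0.236 0.153]
upper_bushing scene [187.5 148.4] 0.63 [ 0.527 -0.217  0.145]
upper_bushing top [382.8 227.3] 0.71 [ 0.512 -0.239  0.145]
upper_bushing top [182.5 136.9] 0.5 [0.712 0.181 0.145]
upper_bushing top [167.2 241.9] 0.2 [0.488 0.209 0.145]
short_rod_head scene [311.1 170.8] 0.52 [0.508 0.157 0.143]
short_rod_head scene [336.4 210.4] 0.18 [0.66  0.26  0.143]
short_rod_head top [187.3 228.5] 0.59 [0.516 0.168 0.143]
thick_rod_head scene [282.7 170.4] 0.76 [0.544 0.088 0.148]
thick_rod_head top [223.  216.9] 0.77 [0.538 0.094 0.148]
rack scene [227.3 255.1] 0.68 [0.756 0.021 0.   ]
rack scene [283.5 169.8] 0.41 [0.297 0.012 0.   ]
rack scene [191.9 183.5] 0.37 [ 0.497 -0.234  0.   ]
rack top [198.4 234.2] 0.87 [0.511 0.165 0.   ]
stand scene [193.4 184.3] 0.88 [ 0.5   -0.227  0.   ]
stand top [360.9 231.4] 0.56 [ 0.512 -0.234  0.   ]
stand top [151.6 237.9] 0.32 [0.503 0.28  0.   ]
lower_bushing scene [185.  167.4] 0.87 [ 0.522 -0.236  0.073]
lower_bushing top [360.9 231.3] 0.69 [ 0.508 -0.213  0.073]
lower_bushing top [367.7 233.5] 0.61 [ 0.503 -0.228  0.073]
[[-0.389 -0.514  0.764  1.384]
 [ 0.921 -0.218  0.323  0.357]
 [ 0.     0.83   0.558  0.662]
 [ 0.     0.     0.     1.   ]]
[[-0.015  0.987 -0.162  0.464]
 [-1.    -0.013  0.012  0.034]
 [ 0.01   0.162  0.987  0.921]
 [ 0.     0.     0.     1.   ]]
```

```bash
ls pics
```

```text
s0.png
t0.png
```

View pics/s0.png

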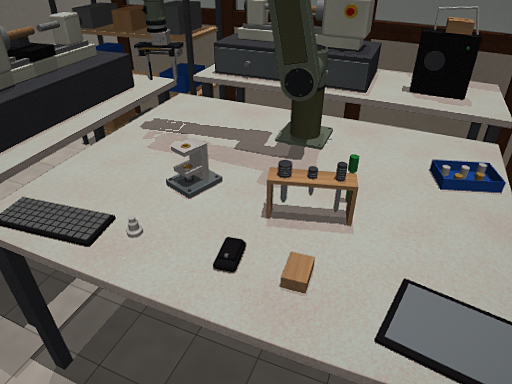

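View pics/t0.png

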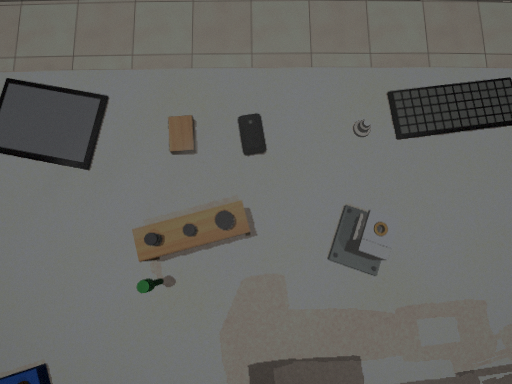

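The scene picture shows the rack with its rods: thick (285,169), short (313,172) and long dark (342,171). A green look-alike stands behind the rack at (354,163), and the stand's bushing is at about (187,148). In the top picture the long rod head is at (153,239), green at (146,286), thick at (225,219), short at (190,229) and the bushing at (381,229). I choose the dark long rod at scene (342,171) / top (153,239), and will check it in a crop.

```bash
python3 - <<'E'
from h import *
from scipy.spatial.transform import Rotation as R
a=cv2.imread("pics/s0.png")[140:235,250:380];b=cv2.imread("pics/t0.png")
A=cv2.resize(a,None,fx=5,fy=5,interpolation=cv2.INTER_CUBIC)[:,:650]
t1=cv2.resize(b[210:305,120:260],None,fx=2.8,fy=2.8,interpolation=cv2.INTER_CUBIC)
cv2.imwrite("pics/crop_rack.png",A)
B=np.hstack([cv2.resize(b[195:285,320:410],(450,450),interpolation=cv2.INTER_CUBIC),cv2.resize(cv2.imread("pics/s0.png")[130:200,160:230],(350,350),interpolation=cv2.INTER_CUBIC).repeat(1,0) if 0 else cv2.copyMakeBorder(cv2.resize(cv2.imread("pics/s0.png")[130:200,160:230],(350,350),interpolation=cv2.INTER_CUBIC),0,100,0,0,0)])
cv2.imwrite("pics/crop_stand.png",B)
print(tri((342.5,170.6),(153.2,239.4)),tri((187.5,148.4),(382.8,227.3)),tri((282.7,170.4),(223,216.9)),tri((311.1,170.8),(187.3,228.5)))
s=observe();print(s["position"],R.from_quat(s["orientation"]).as_matrix().round(4),s["grip_width"],s["force"])
E
```

```text
(array([0.49324346, 0.23674512, 0.15394184]), np.float64(0.0025867724985074564)) (array([ 0.50982514, -0.23553626,  0.13543418]), np.float64(0.013182728337121596)) (array([0.53950644, 0.09058473, 0.14608961]), np.float64(0.006950882377030404)) (array([0.51631915, 0.1631098 , 0.14935315]), np.float64(0.008121556984437795))
[ 0.14490613 -0.55648062  0.17499383] [[ 9.677e-01  2.521e-01 -0.000e+00]
 [ 2.521e-01 -9.677e-01 -1.000e-04]
 [-1.000e-04  1.000e-04 -1.000e+00]] 0.9998555338374441 [-0.23643298  1.08867899  0.58330623]
```

View pics/crop_rack.png

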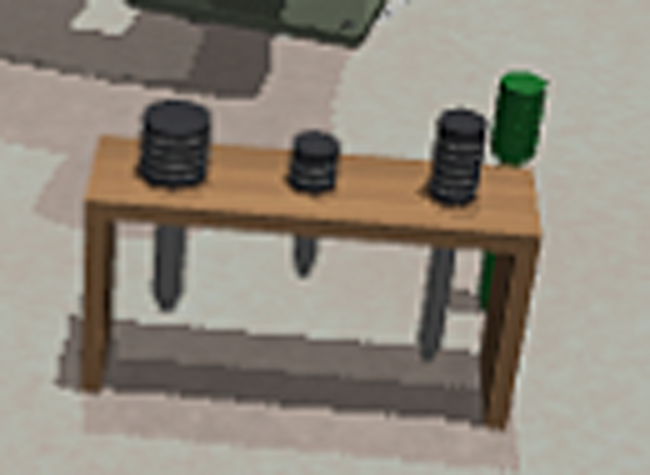

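View pics/crop_stand.png

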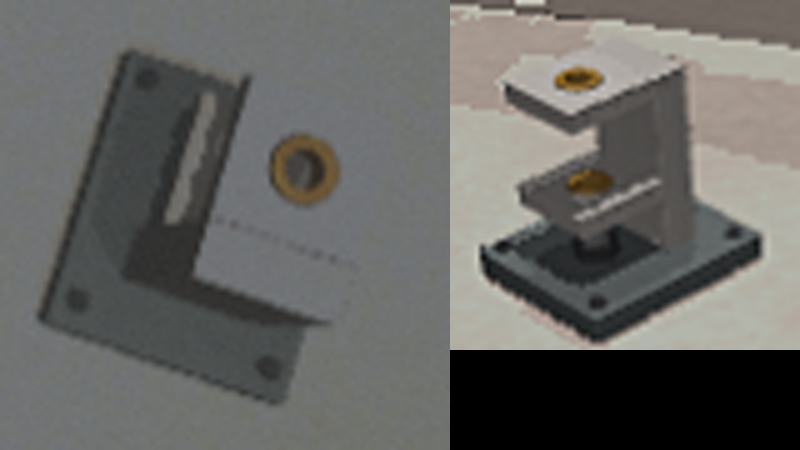

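The crop confirms the choice: the long dark rod is at (342,171), with a 46 mm head and a long shank. Green stands behind it at about (354,163). The bushing centre is at scene (185.2,145.4) and top (380.4,228.6). I'm moving now.

>>> play_rows(commands="0 0 -1 0 0; 0.5 -0.6 -1.7 -1 0; 5.3 -6.8 -2.5 -8 0; 5.3 -6.8 -2.5 -8 0; 5.3 -6.8 -2.5 -8 0; 5.3 -6.8 -2.5 -8 0; 5.3 -6.8 -2.5 -8 0; 5.3 -6.8 -2.5 -8 0; 5.3 -6.8 -2.5 -8 0; 5.3 -6.8 -2.5 -8 0")

```text
time: 1.8
position: [0.316, -0.1587, 0.3006]
orientation: [0.774, 0.634, 0.0, 0.001]
force: [1.3, -0.5, 0.8]
grip_width: 1.001
grasp_force: 0.0
```

```bash
cat >> h.py <<'E'
from scipy.spatial.transform import Rotation as R
def to(p,ang=None):
    s=observe();M=R.from_quat(s["orientation"]).as_matrix();d=np.array(p)-s["position"]
    print("t",round(s["time"],2),"pos",s["position"].round(4),"shift",(M.T@d/.05).round(3),"ydir",np.degrees(np.arctan2(M[1,1],M[0,1])).round(2),"F",np.round(s["force"],1),"w",round(s["grip_width"],3),"g",s["grasp_force"],"tilt",M[:,2].round(4))
    if ang is not None:
        w=np.degrees(np.arctan2(M[1,1],M[0,1]));print("yaw",round(((w-ang+180)%360-180)/8,2))
E
python3 - <<'E'
from h import *
for c,f,(x0,x1,y0,y1),k in(("scene","s0",(175,197,138,153),0),("top","t0",(370,393,218,240),1)):
    im=cv2.imread(f"pics/{f}.png")[y0:y1,x0:x1];hsv=cv2.cvtColor(im,cv2.COLOR_BGR2HSV)
    m=(hsv[...,1]>90)&(hsv[...,0]>8)&(hsv[...,0]<35)
    ys,xs=np.nonzero(m);hull=cv2.convexHull(np.c_[xs,ys].astype(np.int32)).astype(np.float32)
    mm=np.zeros(m.shape,np.uint8);cv2.fillPoly(mm,[hull.astype(np.int32)],1);ys,xs=np.nonzero(mm)
    c0=(xs.mean()+x0,ys.mean()+y0);print(c,c0,m.sum(),np.ptp(xs),np.ptp(ys),at_z(c,c0,.145).round(4))
for z,px in((.176,(342.0,163.6)),):print(at_z("scene",px,z))
to((.493,.237,.25),17.8)
E
```

```text
scene (np.float64(185.12121212121212), np.float64(145.45454545454547)) 32 8 3 [ 0.5127 -0.2337  0.145 ]
top (np.float64(380.3958333333333), np.float64(228.47916666666666)) 86 13 13 [ 0.5095 -0.2334  0.145 ]
[0.49549436 0.23433834 0.176     ]
t 1.8 pos [ 0.316  -0.1587  0.3006] shift [8.456 1.911 1.01 ] ydir -11.35 F [ 1.3 -0.5  0.8] w 1.001 g 0.0 tilt [ 1.5e-03 -9.0e-04 -1.0e+00]
yaw -3.64
```

>>> play_rows(commands="8.45 1.9 0.6 -3.6 0; 8.45 1.9 0.6 -3.6 0; 8.45 1.9 0.6 -3.6 0; 8.45 1.9 0.6 -3.6 0; 8.45 1.9 0.6 -3.6 0; 8.45 1.9 0.6 -3.6 0; 8.45 1.9 0.6 -3.6 0; 8.45 1.9 0.6 -3.6 0; 8.45 1.9 0.6 -3.6 0; 8.45 1.9 0.6 -3.6 0")

```text
time: 2.8
position: [0.4926, 0.2382, 0.2686]
orientation: [0.59, 0.807, -0.0, -0.001]
force: [-0.0, -0.8, -1.3]
grip_width: 0.999
grasp_force: 0.0
```

```bash
python3 - <<'E'
from h import *
a=get_image("scene");b=get_image("top")
for c in("scene","top"):
    for r in tip_of(c,"rod_head")[:3]: print(c,np.round(r["pixel"],1),round(r["score"],2),at_z(c,r["pixel"],.153).round(4))
A=a[85:205,290:400];B=b[190:310,90:220]
o=np.hstack([cv2.resize(A,(385,420),interpolation=2),cv2.resize(B,(415,383),interpolation=2)[:,:] if 0 else cv2.copyMakeBorder(cv2.resize(B,(415,383),interpolation=2),0,37,0,0,0)])
cv2.imwrite("pics/ab.png",o[:,:,::-1])
to((.494,.236,.137),17.8)
E
```

```text
scene [343.6 167.8] 0.77 [0.4747 0.2373 0.153 ]
top [207.4 319.8] 0.9 [0.3342 0.1246 0.153 ]
top [148.8 238.1] 0.53 [0.4963 0.2448 0.153 ]
t 3.0 pos [0.4921 0.2339 0.2701] shift [0.03  0.05  2.663] ydir 17.35 F [ 1.4 -0.2  0.9] w 1.003 g 0.0 tilt [ 0.e+00 -4.e-04 -1.e+00]
yaw -0.06
```

View pics/ab.png

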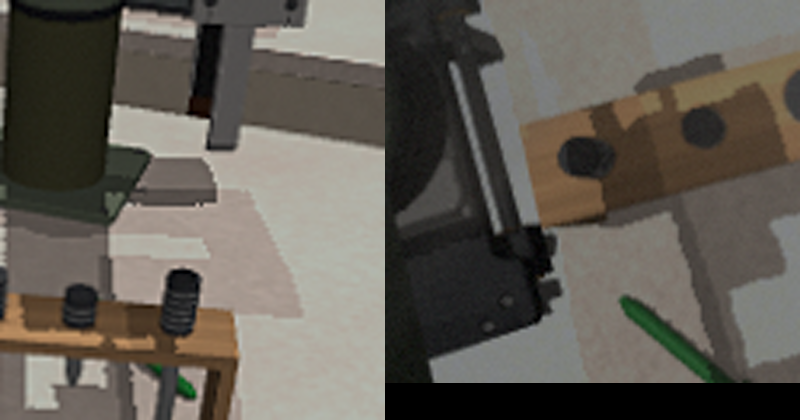

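The picture shows the long rod head unchanged at top (152.7,239.2) and scene (342,171). The green look-alike is now lying on the bench, clear of the approach. The gripper is above the rod, so I'm descending.

>>> play_rows(commands="0.03 0.05 1 0 0; 0.03 0.05 1.8 0 0; 0.03 0.05 2.3 0 0; 0.03 0.05 2.62 0 0; 0.03 0.05 2.62 0 0; 0.03 0.05 2.62 0 0")

```text
time: 3.6
position: [0.4946, 0.236, 0.1399]
orientation: [0.593, 0.805, 0.0, 0.0]
force: [0.5, 0.4, 0.8]
grip_width: 0.999
grasp_force: 0.0
```

```bash
python3 - <<'E'
from h import *
a=get_image("scene");b=get_image("top")
to((.494,.236,.137),17.8)
s=observe();p=s["position"]+[0,0,.019]
print(proj("scene",p),proj("top",p))
A=a[120:220,300:400];B=b[190:290,100:200]
o=np.hstack([cv2.resize(A,(400,400),interpolation=2),cv2.resize(B,(400,400),interpolation=2)])
cv2.imwrite("pics/grip.png",o[:,:,::-1])
E
```

```text
t 3.7 pos [0.4956 0.2367 0.141 ] shift [-0.004 -0.036  0.08 ] ydir 17.34 F [-0.3 -0.3 -0.4] w 1.005 g 0.0 tilt [ 0.0035  0.001  -1.    ]
yaw -0.06
[342.1118939  169.09622911] [151.80767475 238.26687151]
```

View pics/grip.png

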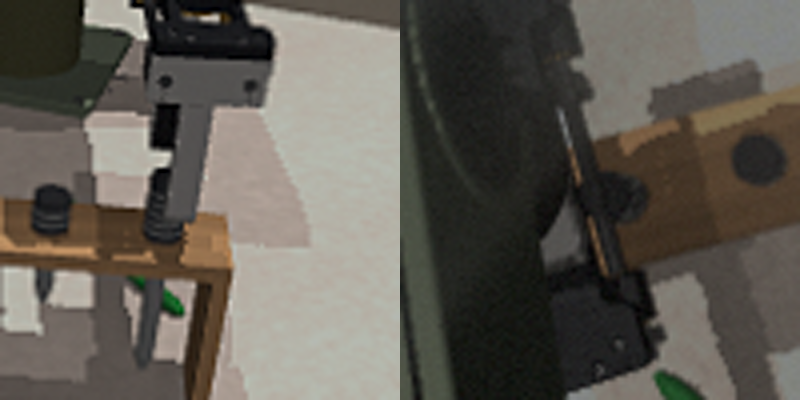

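Scene crop: the near finger's tip is at image pixel (345,174), in front of the rod head, and the other finger is behind it. The rods in the rack are undisturbed. I'll check the sideways offset.

```bash
python3 - <<'E'
from h import *
s=observe();M=R.from_quat(s["orientation"]).as_matrix();p=s["position"]
for k in(.047,.0595): print(k,[proj("scene",p+M@[u,k*np.sign(M[0,1]),0]).round(1) for u in(-.008,.008)])
print(proj("scene",p+[0,0,-.01]),proj("scene",[.494,.236,.13]))
E
```

```text
0.047 [array([339.8, 184.5]), array([346.1, 184.8])]
0.0595 [array([340.3, 187.1]), array([346.6, 187.5])]
[340.71514639 178.47548336] [340.52345545 178.45092417]
```

```bash
python3 - <<'E'
from h import *
s=observe();M=R.from_quat(s["orientation"]).as_matrix();p=s["position"]
print(p,s["time"])
for k in(0,.047,.0595,.088):
  print(k,proj("scene",p+M@[0,k,0]).round(1),"body",proj("scene",p+M@[-.0375,k,-.097]).round(1),proj("scene",p+M@[.0375,k,-.097]).round(1), "top",proj("top",p+M@[0,k,-.097]).round(1),"early",proj("scene",[.4921,.2339,.2701]+M@[0,k,0]).round(1))
im=get_image("scene")[120:220,300:400]
cv2.imwrite("pics/grip2.png",cv2.resize(im,(600,600),interpolation=2)[:,:,::-1])
E
```

```text
[0.49564605 0.23673725 0.1410313 ] 3.7
0 [341.2 175.3] body [331.1 141.6] [361. 143.] top [140.5 236.8] early [346.9 129.9]
0.047 [342.9 184.7] body [332.6 150. ] [363.7 151.6] top [133.7 212.3] early [349.1 138. ]
0.0595 [343.4 187.3] body [333.  152.4] [364.5 154. ] top [131.9 205.9] early [349.7 140.3]
0.088 [344.6 193.5] body [333.9 158. ] [366.3 159.7] top [127.8 191.3] early [351.1 145.7]
```

View pics/grip2.png

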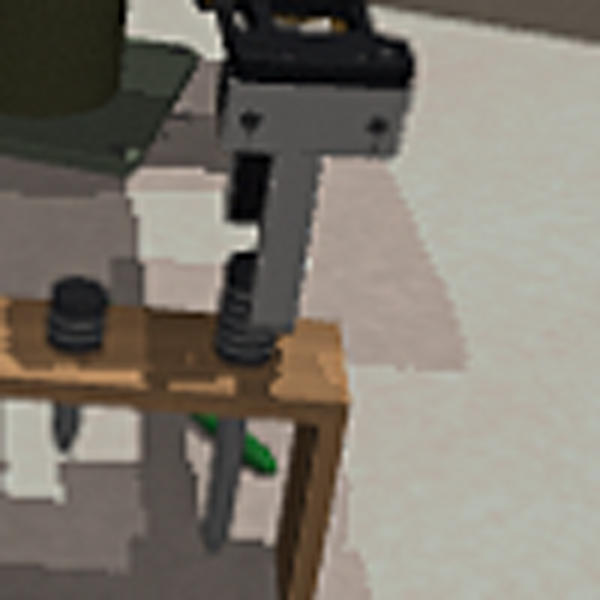

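Scene crop: the finger tip is at (345.8,175), about 10 px higher than predicted. I'll compare the body corner with the top view before closing.

```bash
python3 - <<'E'
from h import *
s=observe();M=R.from_quat(s["orientation"]).as_matrix();p=s["position"]
print(s["joint_pos"])
for dz in(0,.027):
  for d in([0,0,0],[-.04,0,0]):
    q=p+[0,0,dz]+np.array(d)
    print(dz,d,"top body corners",[proj("top",q+M@[i*.0375,j*.0885,-.097]).round(1) for i in(-1,1) for j in(-1,1)],"fingers",[proj("top",q+M@[0,j*.0535,0]).round(1) for j in(-1,1)])
im=get_image("top")[170:300,80:210]
cv2.imwrite("pics/grip3.png",cv2.convertScaleAbs(cv2.resize(im,(598,598),interpolation=2)[:,:,::-1],alpha=1.8))
E
```

```text
[ 2.88302100e-01  1.79972210e-01  1.64565652e+00 -3.31412224e-05
  1.31226023e+00 -1.46055438e-02]
0 [0, 0, 0] top body corners [array([173.9, 277.6]), array([147.1, 184.8]), array([133.6, 290.9]), array([108.2, 197.3])] fingers [array([161.3, 263.6]), array([147.2, 214.1])]
0 [-0.04, 0, 0] top body corners [array([173.6, 300.7]), array([146.5, 206.3]), array([132.9, 314.1]), array([107.1, 218.9])] fingers [array([160.9, 283.5]), array([146.6, 233.3])]
0.027 [0, 0, 0] top body corners [array([170.7, 278.7]), array([143. , 182.1]), array([128.6, 292.5]), array([102.4, 195.1])] fingers [array([158., 264.]), array([143.5, 212.8])]
0.027 [-0.04, 0, 0] top body corners [array([170.3, 302.7]), array([142.2, 204.4]), array([127.8, 316.7]), array([101.3, 217.5])] fingers [array([157.6, 284.6]), array([142.9, 232.6])]
```

View pics/grip3.png

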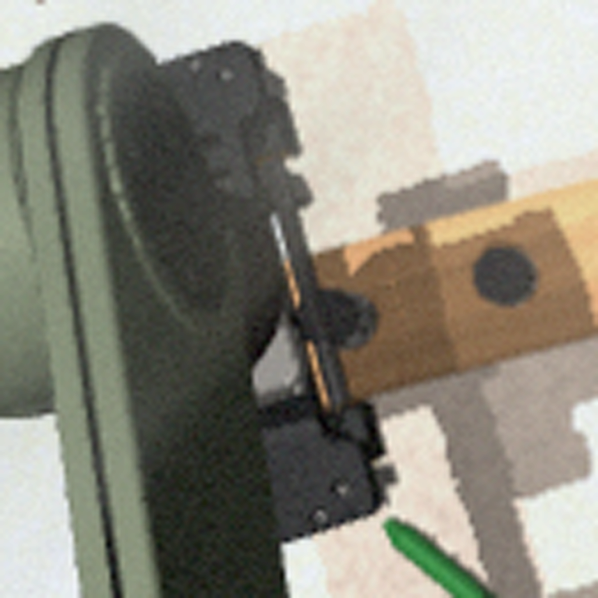

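Top crop: the gripper body straddles the rod head horizontally as expected, with the body corner at (163.7,280). Both views suggest the fingertips are about 25 mm higher than the reading. I'll probe downward gently while watching the force.

>>> play_rows(commands="0 0 0.08 0 0; 0 0 0.16 0 0; 0 0 0.16 0 0; 0 0 0.2 0 0; 0 0 0.24 0 0; 0 0 0.24 0 0; 0 0 0.24 0 0")

```text
time: 4.5
position: [0.4942, 0.237, 0.1268]
orientation: [0.592, 0.806, -0.0, -0.0]
force: [0.7, -0.3, -0.1]
grip_width: 1.002
grasp_force: 0.0
```

>>> play_rows(commands="0 0 0.06 0 0; 0 0 0.12 0 0; 0 0 0.18 0 0; 0 0 0.24 0 0; 0 0 0.24 0 0; 0 0 0.24 0 0")

```text
time: 5.1
position: [0.4942, 0.2369, 0.1148]
orientation: [0.592, 0.806, -0.0, -0.0]
force: [-0.2, 0.7, 0.2]
grip_width: 1.002
grasp_force: 0.0
```

```bash
python3 - <<'E'
from h import *
s=observe();M=R.from_quat(s["orientation"]).as_matrix();p=s["position"]
print(p,s["force"])
for dz in(0,.02,.03):print(dz,[proj("scene",p+[0,0,dz]+M@[u,k,0]).round(1) for u in (-.008,.008) for k in(-.047,.047,.0595)])
im=get_image("scene")
cv2.imwrite("pics/grip4.png",cv2.resize(im[120:220,300:400],(600,600),interpolation=2)[:,:,::-1])
E
```

```text
[0.49416338 0.23690195 0.11478274] [-0.15652096  0.7115078   0.20363084]
0 [array([335.7, 174.3]), array([338.7, 192.8]), array([339.2, 195.5]), array([341.4, 174.6]), array([344.9, 193.1]), array([345.4, 195.8])]
0.02 [array([336.5, 168.1]), array([339.7, 186.3]), array([340.1, 189. ]), array([342.3, 168.4]), array([345.9, 186.7]), array([346.5, 189.3])]
0.03 [array([337., 165.]), array([340.2, 183. ]), array([340.6, 185.7]), array([342.8, 165.3]), array([346.5, 183.4]), array([347., 186.])]
```

View pics/grip4.png

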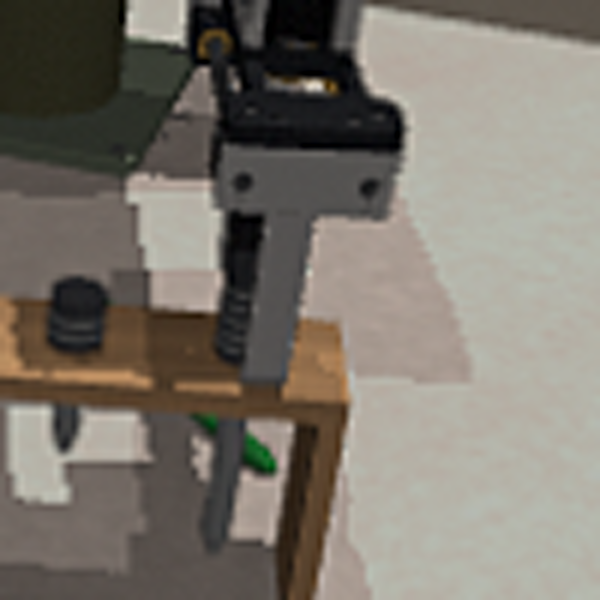

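In this crop the near fingertip's bottom edge is at (344,183.7), in front of the plate top and beside the head. That puts the real tips about 30 mm above the reported z. The jaws straddle the head, so I'll go 5 mm lower and close. A width of about 0.28 will confirm the head, while about 0.74 would mean the plate edge.

>>> play_rows(commands="0 0 0.1 0 0; 0 0 0.1 0 0; 0 0 0.1 0 0.3; 0 0 0.1 0 0.6; 0 0 0.1 0 0.8; 0 0 0.1 0 0.8; 0 0 0.1 0 0.8; 0 0 0.1 0 0.8; 0 0 0.1 0 0.8; 0 0 0.1 0 0.8")

```text
time: 6.15
position: [0.4942, 0.237, 0.11]
orientation: [0.592, 0.806, 0.0, 0.0]
force: [0.1, 1.2, -0.3]
grip_width: 0.354
grasp_force: 0.0
```

>>> play_rows(commands="0 0 0 0 1; 0 0 0 0 1; 0 0 0 0 1; 0 0 0 0 1")

```text
time: 6.55
position: [0.4939, 0.2368, 0.11]
orientation: [0.592, 0.806, -0.0, -0.0]
force: [-2.5, -1.1, 2.2]
grip_width: 0.271
grasp_force: 30.0
```

>>> play_rows(commands="0 0 -0.3 0 1; 0 0 -0.8 0 1; 0 0 -1.4 0 1; 0 0 -2 0 1; 0 0 -2.6 0 1; 0 0 -3.2 0 1; 0 0 -3.4 0 1; 0 0 -3.4 0 1; 0 0 -3.4 0 1")

```text
time: 7.45
position: [0.4933, 0.2367, 0.2778]
orientation: [0.592, 0.806, -0.001, -0.001]
force: [1.0, -0.5, -3.8]
grip_width: 0.275
grasp_force: 30.0
```

```bash
python3 - <<'E'
from h import *
get_image("scene");get_image("top")
to((.51,-.2335,.28));p=observe()["position"]
for t in("rod_nose","rod_head"):
  for c in("scene","top"):
    for r in tip_of(c,t)[:3]:print(t,c,np.round(r["pixel"],1),round(r["score"],2))
print("pred nose, dz .03:",[proj(c,p+[0,0,.045-.133]).round(1) for c in("scene","top")])
E
```

```text
t 7.55 pos [0.4929 0.2365 0.2772] shift [-9.073 -2.485 -0.045] ydir 17.4 F [ 0.1  0.5 -3.2] w 0.272 g 29.9984148144722 tilt [-0.0045 -0.0014 -1.    ]
rod_nose scene [342.7 160.6] 0.75
rod_nose scene [345.2 196.3] 0.63
rod_nose top [164.9 282.6] 0.79
rod_nose top [148.2 240.4] 0.77
rod_head scene [353.6 111.9] 0.5
rod_head scene [193.  185.9] 0.29
rod_head top [124.4 235.5] 0.78
pred nose, dz .03: [array([343.7, 158.9]), array([147.9, 239.1])]
```

>>> play_rows(commands="-0.7 -0.2 -0.4 0 1; -1.7 -0.5 -0.4 0 1; -2.7 -0.75 -0.4 0 1; -3.7 -1 -0.4 0 1; -4.7 -1.3 -0.4 0 1; -5.7 -1.55 -0.4 0 1; -6.7 -1.85 -0.4 0 1; -7.6 -2.1 -0.4 0 1; -8.5 -2.35 -0.4 0 1; -9.07 -2.5 -0.4 0 1")

```text
time: 8.75
position: [0.5099, -0.2366, 0.2994]
orientation: [0.593, 0.805, -0.0, -0.0]
force: [0.8, -0.4, -3.3]
grip_width: 0.276
grasp_force: 30.0
```

>>> play_rows(commands="0 0 0.3 0 1; 0 0 0.6 0 1; 0 0 0.6 0 1; 0 0 0.6 0 1; 0 0 0.6 0 1")

```text
time: 9.25
position: [0.511, -0.2321, 0.2706]
orientation: [0.591, 0.807, 0.0, 0.0]
force: [0.5, 0.0, -3.2]
grip_width: 0.274
grasp_force: 30.0
```

```bash
cat > m.py <<'E'
from h import *
ims={c:get_image(c) for c in("scene","top")}
to((.51,-.2335,.25));p=observe()["position"]
for t in("rod_nose","rod_head","upper_bushing"):
  for c in("scene","top"):
    for r in tip_of(c,t)[:3]:print(t,c,np.round(r["pixel"],1),round(r["score"],2))
print("pred nose",[proj(c,p-[0,0,.090]).round(1) for c in ims],"head",[proj(c,p+[0,0,.043]).round(1) for c in ims],"bush",[proj(c,(.51,-.2335,.145)).round(1) for c in ims])
x,y=proj("scene",p-[0,0,.05]).astype(int);u,v=proj("top",p-[0,0,.09]).astype(int)
A=ims["scene"][y-32:y+33,x-32:x+33];B=ims["top"][v-32:v+33,u-32:u+33];print("offs",x-32,y-32,u-32,v-32)
cv2.imwrite("pics/%s.png"%int(observe()["time"]*100),cv2.convertScaleAbs(np.hstack([cv2.resize(i,(400,400),interpolation=2) for i in(A,B)])[:,:,::-1],alpha=1.4))
E
python3 m.py; ls pics
```

```text
t 9.35 pos [ 0.5112 -0.2326  0.271 ] shift [-0.01  -0.029  0.42 ] ydir 17.48 F [ 0.6  0.2 -2.4] w 0.27 g 29.99861776828766 tilt [ 0.0016 -0.001  -1.    ]
rod_nose scene [183.6 133.7] 0.79
rod_nose scene [344.7 199.6] 0.62
rod_nose top [166.2 282.2] 0.91
rod_nose top [384.8 230.9] 0.55
rod_head scene [183.4  90.1] 0.56
rod_head top [412.1 219.5] 0.95
rod_head top [205.7 317.2] 0.83
upper_bushing scene [185.9 149.2] 0.95
upper_bushing top [379.6 227.7] 0.81
pred nose [array([184.5, 134.4]), array([386. , 226.5])] head [array([180. ,  90.9]), array([414.5, 220.9])] bush [array([185.6, 145.1]), array([380.4, 228.2])]
offs 151 89 354 194
965.png
ab.png
crop_rack.png
crop_stand.png
grip.png
grip2.png
grip3.png
grip4.png
s0.png
t0.png
```

>>> play_rows(commands="-0.01 -0.02 0.2 0 1; -0.01 -0.02 0.4 0 1; -0.01 -0.02 0.52 0 1; -0.01 -0.02 0.52 0 1; -0.01 -0.02 0.52 0 1; -0.01 -0.02 0.52 0 1")

```text
time: 10.25
position: [0.51, -0.2341, 0.2443]
orientation: [0.592, 0.806, 0.0, 0.0]
force: [-0.3, -1.1, -3.4]
grip_width: 0.267
grasp_force: 30.0
```

```bash
sed -i 's/-\[0,0,.05\]/-[0,0,.07]/' m.py; sed -i 's/32:\([yxvu]\)+33/26:\1+27/g; s/-32/-26/g' m.py; python3 m.py; ls -t pics|head -1
```

```text
t 10.35 pos [ 0.5101 -0.2342  0.2445] shift [ 0.013  0.002 -0.11 ] ydir 17.4 F [ 0.4  0.3 -3.2] w 0.272 g 29.998521208763123 tilt [ 9.e-04 -6.e-04 -1.e+00]
rod_nose scene [185.7 140.4] 0.63
rod_nose scene [343.1 196. ] 0.38
rod_nose top [163.9 283.4] 0.82
rod_nose top [383.5 232.7] 0.57
rod_head scene [182.3  99.6] 0.72
rod_head top [405.7 221.9] 0.85
rod_head top [205.8 318. ] 0.85
upper_bushing scene [187.4 146.8] 0.73
upper_bushing scene [299.7 278.9] 0.42
upper_bushing top [380.1 226.2] 0.65
upper_bushing top [182.9 139.4] 0.37
pred nose [array([185.1, 142.2]), array([382.3, 227.9])] head [array([180.7,  99.8]), array([408.9, 222.8])] bush [array([185.6, 145.1]), array([380.4, 228.2])]
offs 158 110 356 201
1065.png
```

View pics/1065.png

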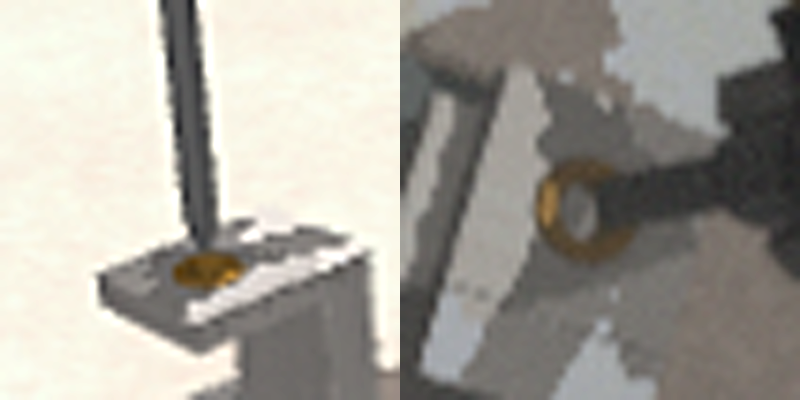

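Scene crop: the nose tip at image (184.6,142.5) is just above the ring centre (185.1,145.3). Top crop: ring centre (380.5,228.4), and the nose lines up with it as predicted. The rod looks upright, so I'm inserting gently.

>>> play_rows(commands="0 0 0.06 0 1; 0 0 0.12 0 1; 0 0 0.18 0 1; 0 0 0.24 0 1; 0 0 0.3 0 1; 0 0 0.3 0 1")

```text
time: 11.25
position: [0.5094, -0.2337, 0.2281]
orientation: [0.592, 0.806, -0.0, -0.001]
force: [-0.3, 0.7, -3.0]
grip_width: 0.272
grasp_force: 30.0
```

>>> play_rows(commands="0 0 0.06 0 1; 0 0 0.12 0 1; 0 0 0.18 0 1; 0 0 0.24 0 1; 0 0 0.24 0 1")

```text
time: 11.75
position: [0.5094, -0.2337, 0.2162]
orientation: [0.592, 0.806, -0.0, -0.001]
force: [-0.5, -0.6, -3.4]
grip_width: 0.277
grasp_force: 30.0
```

```bash
python3 -c "
from h import *
for i in range(3):
  get_image('scene');to((.51,-.234,.228))"
```

```text
t 11.8 pos [ 0.5095 -0.2338  0.2165] shift [-0.006  0.007 -0.229] ydir 17.4 F [-0.4 -0.1 -2.5] w 0.275 g 29.998488128185272 tilt [-7.e-04  4.e-04 -1.e+00]
t 11.85 pos [ 0.5097 -0.2339  0.2168] shift [-0.003  0.005 -0.223] ydir 17.4 F [ 0.  -0.5 -2.7] w 0.272 g 29.998571276664734 tilt [-2.e-04  1.e-04 -1.e+00]
t 11.9 pos [ 0.5098 -0.234   0.217 ] shift [-0.001  0.003 -0.22 ] ydir 17.4 F [-0.8 -0.6 -1.8] w 0.269 g 29.99846577644348 tilt [ 1.e-04 -1.e-04 -1.e+00]
```

>>> play_rows(commands="0 0 0.15 0 1; 0 0 0.3 0 1; 0 0 0.45 0 1; 0 0 0.6 0 1; 0 0 0.75 0 1; 0 0 0.9 0 1; 0 0 1 0 1; 0 0 1 0 1")

```text
time: 12.7
position: [0.5091, -0.2336, 0.1657]
orientation: [0.592, 0.806, -0.0, -0.001]
force: [-0.1, 0.1, -4.2]
grip_width: 0.27
grasp_force: 30.0
```

>>> play_rows(commands="0 0 0.06 0 1; 0 0 0.12 0 1; 0 0 0.18 0 1; 0 0 0.24 0 1; 0 0 0.3 0 1; 0 0 0.36 0 1; 0 0 0.4 0 1; 0 0 0.4 0 1")

```text
time: 13.5
position: [0.5095, -0.2338, 0.1465]
orientation: [0.592, 0.806, -0.0, -0.0]
force: [-0.7, 0.6, -3.2]
grip_width: 0.273
grasp_force: 30.0
```

>>> play_rows(commands="0 0 0.06 0 1; 0 0 0.12 0 1; 0 0 0.18 0 1; 0 0 0.24 0 1; 0 0 0.3 0 1; 0 0 0.36 0 1; 0 0 0.4 0 1; 0 0 0.4 0 1; 0 0 0.4 0 1")

```text
time: 14.4
position: [0.51, -0.2343, 0.1276]
orientation: [0.592, 0.806, -0.0, 0.0]
force: [-1.1, 0.2, 3.1]
grip_width: 0.272
grasp_force: 30.0
```

>>> play_rows(commands="0 0 0.02 0 1; 0 0 0.04 0 1; 0 0 0.04 0 1; 0 0 0.04 0 1")

```text
time: 14.8
position: [0.51, -0.2341, 0.1252]
orientation: [0.592, 0.806, -0.0, 0.0]
force: [-1.4, 0.0, 5.2]
grip_width: 0.272
grasp_force: 30.0
```

>>> play_rows(commands="0 0 0.02 0 1; 0 0 0.04 0 1; 0 0 0.04 0 1; 0 0 0.04 0 1")

```text
time: 15.2
position: [0.5101, -0.2342, 0.1249]
orientation: [0.592, 0.806, -0.0, 0.001]
force: [-3.9, 3.2, 12.8]
grip_width: 0.271
grasp_force: 30.0
```

>>> play_rows(commands="0 0 0 0 1; 0 0 0 0 1; 0 0 0 0 1; 0 0 0 0 1; 0 0 0 0 1; 0 0 0 0 1")

```text
time: 15.8
position: [0.5101, -0.2342, 0.1249]
orientation: [0.592, 0.806, -0.0, 0.001]
force: [-4.7, 2.0, 12.2]
grip_width: 0.27
grasp_force: 30.0
```

```bash
python3 - <<'E'
from h import *
get_image("scene");to((.51,-.234,.125))
for t,z in(("rod_head",.168),("short_rod_head",.143),("thick_rod_head",.148)):
    for r in tip_of("scene",t)[:2]:print(t,np.round(r["pixel"],1),round(r["score"],2))
print(proj("scene",(.51,-.234,.168)))
E
```

```text
t 15.85 pos [ 0.5101 -0.2342  0.1249] shift [ 0.005 -0.    -0.002] ydir 17.41 F [-3.9  1.5 11.8] w 0.271 g 30.011478066444397 tilt [ 8.e-04 -8.e-04 -1.e+00]
rod_head [185.7 138. ] 0.52
short_rod_head [312.4 169.8] 0.54
thick_rod_head [286.9 169.8] 0.91
[184.76241412 138.16246901]
```

The head is where a seated rod should be, and the push holds steady at 12 N, above the 5 N net of the spring alone. The other rods are still in the rack.

```bash
python3 -c "
from bench import *
print(hand_in())"
```

```text
the job is handed in; nothing more can be done
None
```

The long slim rod is threaded through both bushings, its head seated on the upper one and the plunger held down about 10 mm under a steady 12 N push with the grip closed; I handed it in at about 16 s, with the short and thick rods still in the rack, though the green look-alike fell over early on (no contact force seen, cause unknown) and I did not re-check the mouse, turned part and wooden block at the end.

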